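Load the spring follower of a galangal press pot

ROBOT

A 6-joint arm with a two-finger parallel gripper is mounted at the origin on the work surface. World frame = base frame: x ahead of the robot, y to its left, z up, the work surface at z = 0. Lengths are in m, angles in rad, forces in N, time in s.
With the tool pointing down it reaches from about 0.35 to 0.775 m from the base axis. Payload 5.5 kg.
Tool frame: the origin (TCP) lies midway between the tips of the shut fingers; the grasp point (between the pads) lies 19 mm behind it; z points along the fingers, x is the direction in which the jaws open and shut, and the axes are right-handed (so a half turn about z gives the same grasp; the last joint's range is limited). The gripper opens to 85 mm and grips with 20 to 120 N. Pads are 22 mm wide; open, the fingers measure 114 mm over their backs; the gripper's body (76 mm by 85 mm) begins 54 mm behind the grasp point. The pads swing forward as they close: fully open they stand 13 mm farther back than shut.
Start: joints at [1.009, 0.313, 0.046, 1.304, 0, 1.431], TCP at [0.235, 0.525, 0.231] pointing down, gripper open.
Joint ranges: [-2.76, 2.76], [-0.86, 1.69], [-1.03, 1.26], [-2.2, 2.34], [-1.47, 1.5], [-3.14, 3.14]. Speed limits (rad/s): [2.57, 2.57, 3.14, 3.14, 3.14, 3.14].

INTERFACE

Orientations are given as a unit quaternion [x, y, z, w].
In Python, from plant import robot gives the robot as it stands.
- The arm moves only by the tool play_rows, never from a script. Its argument "moves" is a list of rows, each a list of 5 numbers: the shift along the world's x, y, z in mm, then the turn about the world's z in degrees, then the opening, from 0 (shut) to 1 (fully open). In form: [[tx, ty, tz, roll, hand], ...]. A call has 1 to 10 rows; each row shifts and turns the commanded pose from where the row before left it; what a row does not reach is not made up. A row lasts 1/12 s, in which the tool goes at most 41.7 mm and 7.16 degrees, less where a joint would pass 70% of its speed; a pose out of reach is approached as far as the arm can. A call is refused whole if a number of a shift passes 41.7 or a number of a turn 7.16, either way. A call with a gripper value outside its range is refused whole. The fingers move at their own pace and stop on an object; "newtons" is the grip in N (left out, the last holds). Time passes only in rows, so rows that do not move let the fingers close. It gives the time, the measured TCP pose, the force and the opening at its end, in the units of the state.
- robot.read_state(): the state, without advancing time (a new reading comes with each control period).
- robot.read_camera(name): name is "scene" or "top"; returns (picture, depth): 384x512x3 uint8, red, green, blue; 384x512 float32, m along the optical axis (not along the pixel's ray), 0 where there is no reading.
- robot.camera_info(name): a dict with "mtx" (3x3 intrinsics, pixels), "k1" (the pictures are not rectified: a ray, as slopes to the right and down, at radius r is drawn at 1 + k1 r^2 times it, then the intrinsics apply), "eye" and "attitude" of the camera in the world. Camera axes: x right, y down, z forward; pixel columns grow to the right and rows downward; lengths in m; the calibration is good to about 2 mm. A picture is of the moment at which its call begins. camera_info takes no time and is no camera call.
- robot.hand_in(): hands the job in, once; it reports no verdict.
The state is a dict: "t": time; "q": joint angles; "qvel": joint speeds; "tau": joint torques, N m; "ee_pos": TCP position; "tcp_rot": TCP orientation; "contact_force": force on the tool from outside, world axes, zero at the start; "torque": the same for the moment, N m; "opening": opening from 0.0 (shut) to 1.0 (fully open).
Only numpy, scipy, OpenCV 4.12 (cv2) and the standard library are available. Lean on these libraries where they do the work, as an engineer would, in place of code of your own. Each camera call takes 0.05 s, during which the arm holds its last target.

TASK

The press pot is packed with sliced galangal and its sprung follower plate is still standing up near the rim. Take the tamper by its handle, press the follower squarely down with it, level and all the way to its stop, and hold it there a moment so that all three catches of the pot snap over the plate and keep it down. Then stand the tamper upright in its blue tray again, putting it down gently, and leave the jar, the galangal roots and the bowl where they are.

Things in the scene. Friction and masses are not known exactly. Their poses are not given: they have to be found in the camera images.
- pot: Stainless press pot, fixed to the counter, open at the top: 138 mm across the rim outside, 130 mm inside, 110 mm tall. Origin: centre of its underside, on the counter; z up. Three sprung latch bolts (the catches) sit on its wall at 0, 120 and 240 degrees from the pot's x axis, below the rim; their dark housings and red pull knobs reach out to 95 mm from the pot's axis, 70 to 96 mm above the counter.
- catch0 (a joint): Latch bolt (catch) at 0 degrees from the pot's x axis: 0 m at rest, grows to 0.008 as it is pushed outwards. Its bevelled nose comes through the pot's wall to 57 mm from the axis; the plate pushes it aside on the way down and it snaps back over the plate's edge by itself (reads 0 again) once the plate's top is 75 mm above the pot's underside.
- catch1 (a joint): Latch bolt (catch) at 120 degrees from the pot's x axis: 0 m at rest, grows to 0.008 as it is pushed outwards. Its bevelled nose comes through the pot's wall to 57 mm from the axis; the plate pushes it aside on the way down and it snaps back over the plate's edge by itself (reads 0 again) once the plate's top is 75 mm above the pot's underside.
- catch2 (a joint): Latch bolt (catch) at 240 degrees from the pot's x axis: 0 m at rest, grows to 0.008 as it is pushed outwards. Its bevelled nose comes through the pot's wall to 57 mm from the axis; the plate pushes it aside on the way down and it snaps back over the plate's edge by itself (reads 0 again) once the plate's top is 75 mm above the pot's underside.
- follower_top (a point): Centre of the top of the follower: a flat, loose, round steel plate, 125 mm across, 6 mm thick, lying in the pot's mouth on three springs (z: its normal). Its top is 102 mm above the pot's underside at the start, 74 mm on the rigid stop, about 75 mm when held by the catches. The springs push up with 5 N at first, 16 N at the stop; the catches add a few N. Only the tamper and springs keep it level.
- tamper_mid (a point): Tamper: flat round steel foot, 86 mm in diameter and 12 mm thick, with an upright round wooden handle, 32 mm in diameter, from 12 to 130 mm above its underside; 130 mm tall over all, about 0.5 kg. This point lies on its axis, half-way up: 65 mm above the flat underside and 65 mm below the top of the handle. z points up the handle. It starts standing in the tray.
- tray: Blue plastic tray, fixed, 180 mm (its x) by 140 mm (its y), rim 18 mm tall, walls and floor 3 mm thick. Origin: centre of its underside, on the counter; the inner floor is 3 mm higher.
- jar_mid (a point): Bystander: amber glass jar with a brass-coloured lid, 84 mm in diameter, 130 mm tall, standing; the point is half-way up.
- galangal_a_mid (a point): Bystander: brown knobbly galangal root, about 125 by 100 mm, 34 mm thick, lying on the counter; the point is at its middle.
- galangal_b_mid (a point): Bystander: brown knobbly galangal root, about 115 by 80 mm, 36 mm thick, lying on the counter; the point is at its middle.
- bowl: Bystander: steel bowl of slices, fixed, 170 mm across, 60 mm tall. Origin: centre of its underside.
There are look-alikes about, which are no part of the job. What is shaped like the part that bears tamper_mid but purple or turquoise is not meant.

How it is judged:
By the outcome, as a careful person would: the job done as asked, in the order asked, and still so for the second after the job is handed in, with the robot touching nothing.
It also fails if it takes over 51 s, if anything falls off the work surface, if the arm or the gripper's body presses on something with over 40 N, if the wrist force passes 120 N, or if a joint passes its speed limit or range.

## Working session

There is one attempt and no reset: what is moved stays moved. The work goes in short steps, Python scripts to look and compute and a tool call to move; the robot and the scene stay as the last step left them, time stands still between calls to the robot, and variables do not carry over. Pictures are saved under pics/ and viewed, and the job is handed in when it is done.

Besides the shell and the picture viewer there is one more tool, called by a JSON object that holds its "fn" and its "kwargs", one argument or row to a line. play_rows: Moves the arm, as the interface text tells. Its arguments: {"type":"object","properties":{"moves":{"type":"array"},"newtons":{"type":"number"}},"required":["moves"]}

```bash
mkdir -p pics; ls; cat > h.py <<'E'
import numpy as np,cv2
from plant import robot
E
python3 - <<'E'
from h import *
for n in("scene","top"):
    p,d=robot.read_camera(n); cv2.imwrite(f"pics/{n}0.png",p[:,:,::-1]); np.savez(f"{n}0.npz",p=p,d=d)
    print(n,robot.camera_info(n))
s=robot.read_state(); print({k:np.round(v,3) for k,v in s.items()})
E
```

```text
pics
scene {'mtx': array([[352.97442913,   0.        , 256.01680751],
       [  0.        , 352.97442913, 191.19709249],
       [  0.        ,   0.        ,   1.        ]]), 'k1': 0.004602581461113083, 'eye': array([1.2419022 , 0.54895812, 0.73547236]), 'attitude': array([ 0.43348855,  0.78606319, -0.38614946, -0.21232271])}
top {'mtx': array([[369.53516028,   0.        , 253.11346794],
       [  0.        , 369.53516028, 193.97078736],
       [  0.        ,   0.        ,   1.        ]]), 'k1': -0.06841628499798362, 'eye': array([0.30238901, 0.08132974, 1.23305923]), 'attitude': array([ 0.7079086 , -0.69960231,  0.06767927, -0.06958115])}
{'t': np.float64(0.1), 'q': array([ 1.009,  0.314,  0.045,  1.304, -0.   ,  1.431]), 'qvel': array([-0.   , -0.002,  0.003,  0.   ,  0.   ,  0.001]), 'tau': array([ 3.0000e-03, -4.8172e+01,  2.9925e+01,  1.3000e-02, -0.0000e+00,
       -0.0000e+00]), 'ee_pos': array([0.235, 0.524, 0.23 ]), 'tcp_rot': array([ 0.839,  0.543, -0.001,  0.   ]), 'contact_force': array([-0.161, -0.228,  0.794]), 'torque': array([0.042, 0.033, 0.008]), 'opening': np.float64(0.998)}
```

View pics/scene0.png

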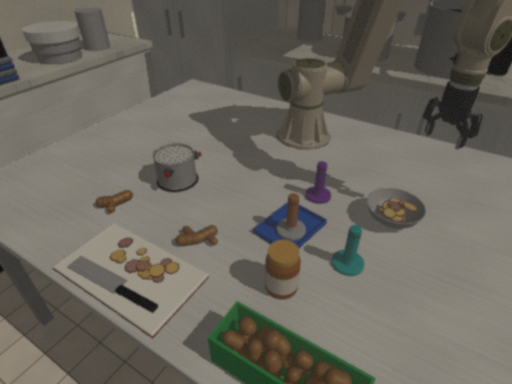

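View pics/top0.png

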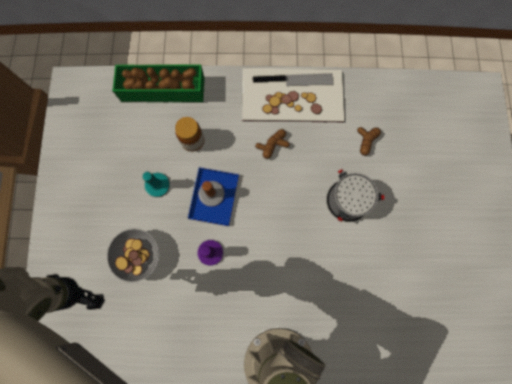

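The scene view shows the wooden tamper in the blue tray at about (292,215) and the pot at (175,165). In the top view the tamper is at (210,192) and the pot mouth at (356,195). Next I'll measure both.

```bash
cat >> h.py <<'E'
from scipy.spatial.transform import Rotation as R
def rays(n,uv):
    c=robot.camera_info(n);K=c['mtx'];uv=np.asarray(uv,float).reshape(-1,2)
    m=cv2.undistortPoints(uv[:,None],K,np.array([c['k1'],0,0,0,0.])) [:,0]
    d=np.c_[m,np.ones(len(m))]; return c['eye'],R.from_quat(c['attitude']).as_matrix()@d.T
def plane(n,uv,z):
    e,d=rays(n,uv); return (e[:,None]+d*((z-e[2])/d[2])).T
def cloud(n,d):
    v,u=np.mgrid[:384,:512]; e,r=rays(n,np.c_[u.ravel(),v.ravel()])
    P=(e[:,None]+r*d.ravel()).T.reshape(384,512,3); P[d==0]=np.nan; return P
def proj(n,X):
    c=robot.camera_info(n);r=R.from_quat(c['attitude']).as_matrix()
    p=(np.atleast_2d(X)-c['eye'])@r; s=p[:,:2]/p[:,2:]; s=s*(1+c['k1']*(s**2).sum(1,keepdims=True))
    return s*c['mtx'][0,0]+c['mtx'][:2,2]
E
python3 - <<'E'
from h import *
np.set_printoptions(precision=4,suppress=True)
for n in("top","scene"):
    z=np.load(n+"0.npz");p,d=z['p'],z['d'];P=cloud(n,d);hsv=cv2.cvtColor(p,cv2.COLOR_RGB2HSV)
    print(n,"table z",np.nanmedian(P[260:280,180:200,2] if n=="top" else P[200:220,100:120,2]))
    H,S,V=[hsv[...,i].astype(int) for i in range(3)]
    box={"top":(slice(165,230),slice(180,245)),"scene":(slice(180,255),slice(245,335))}[n]
    mk=np.zeros(H.shape,bool);mk[box]=1
    blue=mk&(H>105)&(H<130)&(S>150)
    ys,xs=np.nonzero(blue); Q=P[blue]; print("blue n",len(xs),"z pct",np.nanpercentile(Q[:,2],[5,50,95]))
    hull=cv2.convexHull(np.c_[xs,ys].astype(np.int32)); W=plane(n,hull[:,0],0.018)
    r=cv2.minAreaRect(W[:,:2].astype(np.float32)*1000);print("tray rect",r)
    wood=mk&(H<20)&(S>90)&(V>60); Q=P[wood];print("wood n",wood.sum(),"zmax",np.nanpercentile(Q[:,2],[2,50,98]))
    t=Q[Q[:,2]>0.128]; print("wood top mean",np.nanmean(t,0),len(t)); 
    ys,xs=np.nonzero(wood);print("wood px",xs.min(),xs.max(),ys.min(),ys.max())
    steel=mk&(S<90); Q=P[steel]; Q=Q[(Q[:,2]>0.006)&(Q[:,2]<0.03)]; print("foot",len(Q),Q.min(0) if len(Q) else 0,Q.max(0) if len(Q) else 0)
    # pot
    box={"top":(slice(165,230),slice(318,390)),"scene":(slice(135,195),slice(145,210))}[n]
    mk=np.zeros(H.shape,bool);mk[box]=1
    Q=P[mk];Q=Q[Q[:,2]>0.09];print("pot hi",len(Q),"med",np.median(Q,0),Q.min(0),Q.max(0))
    red=mk&((H<8)|(H>172))&(S>130)&(V>60)
    k,l,st,ce=cv2.connectedComponentsWithStats(red.astype(np.uint8))
    for i in range(1,k): print("red",st[i,4],ce[i],plane(n,ce[i],.083)[0], np.nanmean(P[l==i],0))
    y0,y1=box[0].start,box[0].stop;x0,x1=box[1].start,box[1].stop
    cv2.imwrite(f"pics/{n}_pot.png",cv2.resize(p[y0:y1,x0:x1,::-1],None,fx=8,fy=8,interpolation=cv2.INTER_CUBIC))
E
```

```text
top table z 0.0006026298465684476
blue n 1424 z pct [0.0001 0.0043 0.0094]
tray rect ((533.1758422851562, 218.92205810546875), (134.24713134765625, 172.4312286376953), 80.11749267578125)
wood n 85 zmax [0.0364 0.1326 0.1371]
wood top mean [0.5426 0.2268 0.1333] 67
wood px 202 212 182 195
foot 477 [0.4222 0.1158 0.006 ] [0.641  0.3381 0.0287]
pot hi 1611 med [ 0.5259 -0.2335  0.1029] [ 0.4474 -0.3259  0.0901] [ 0.6083 -0.1655  0.1171]
red 7 [340. 171.] [ 0.6075 -0.1933  0.083 ] [ 0.6051 -0.1911  0.0924]
red 13 [382.     196.6923] [ 0.5248 -0.3258  0.083 ] [ 0.5229 -0.3223  0.0928]
red 13 [339.8462 218.3846] [ 0.4538 -0.1877  0.083 ] [ 0.4528 -0.1858  0.091 ]
scene table z 0.0005761590464526956
blue n 59 z pct [0.0002 0.0022 0.0049]
tray rect ((546.5382080078125, 228.17013549804688), (126.51146697998047, 147.24595642089844), 84.35102844238281)
wood n 659 zmax [0.0362 0.1288 0.1328]
wood top mean [0.7023 0.2889 0.13  ] 399
wood px 268 298 194 254
foot 581 [0.3091 0.139  0.0061] [0.6257 0.3769 0.0294]
pot hi 917 med [ 0.5342 -0.2278  0.1011] [ 0.4539 -0.3254  0.0902] [ 0.6165 -0.1615  0.1119]
red 2 [199.  153.5] [ 0.4525 -0.1869  0.083 ] [ 0.4577 -0.182   0.0873]
red 21 [166.8571 174.1905] [ 0.606  -0.1934  0.083 ] [ 0.6084 -0.1906  0.0854]
```

```bash
python3 - <<'E'
from h import *
a=cv2.imread("pics/top0.png")[160:235,175:250];b=cv2.imread("pics/scene0.png")[180:255,250:335]
cv2.imwrite("pics/c1.png",np.hstack([cv2.resize(a,(380,380)),cv2.resize(b,(400,380))]))
E
```

```text
(no output)
```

View pics/top_pot.png

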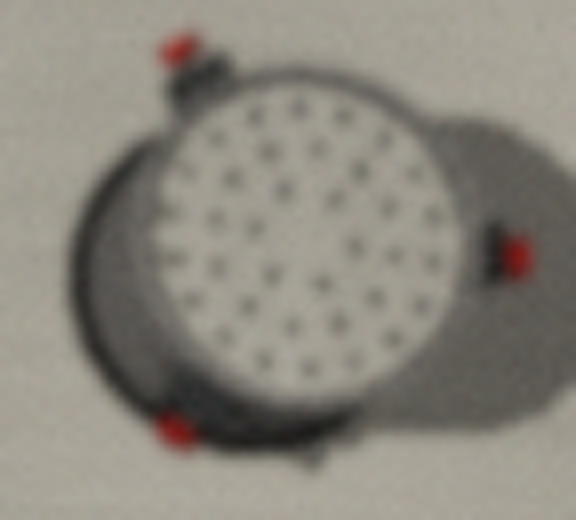

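View pics/scene_pot.png

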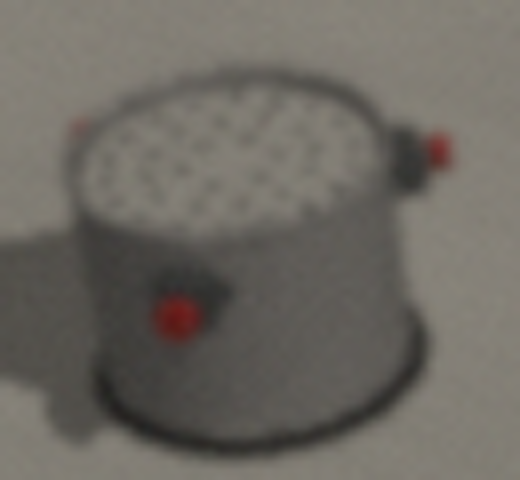

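View pics/c1.png

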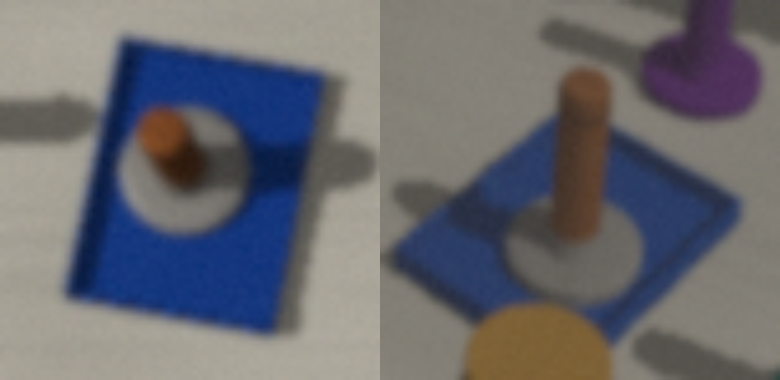

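The crops show the plate as a light dotted disc near the rim, with three red knobs around it. The tamper's foot is off-centre in the tray. I'll refine the centres with ellipses.

```bash
python3 - <<'E'
from h import *
np.set_printoptions(precision=4,suppress=True)
kn=np.array([[.6075,-.1933],[.5248,-.3258],[.4538,-.1877]]);print("knob mean",kn.mean(0),np.linalg.norm(kn-kn.mean(0),axis=1))
def big(m):
    k,l,st,ce=cv2.connectedComponentsWithStats(m.astype(np.uint8)); i=1+np.argmax(st[1:,4]); return (l==i)
for n in("top","scene"):
    z=np.load(n+"0.npz");p=z['p'];hsv=cv2.cvtColor(p,cv2.COLOR_RGB2HSV);H,S,V=[hsv[...,i].astype(int) for i in range(3)]
    def fit(name,m,zz):
        m=big(m).astype(np.uint8); m=cv2.morphologyEx(m,cv2.MORPH_CLOSE,np.ones((5,5),np.uint8))
        c=max(cv2.findContours(m,0,1)[0],key=cv2.contourArea)[:,0]; c=cv2.convexHull(c)[:,0]
        W=plane(n,c,zz)[:,:2]
        (cx,cy),r=cv2.minEnclosingCircle((W*1000).astype(np.float32)); A=np.c_[2*W,np.ones(len(W))];s=np.linalg.lstsq(A,(W**2).sum(1),rcond=None)[0]
        print(n,name,"lsq c",s[:2],"r",np.sqrt(s[2]+s[0]**2+s[1]**2),"enc",cx,cy,r,len(c))
    mk=np.zeros(H.shape,bool)
    mk[{"top":(slice(165,222),slice(330,384)),"scene":(slice(140,170),slice(150,200))}[n]]=1
    print("V pct",np.percentile(V[mk],[10,30,50,70,90]))
    t=cv2.threshold(V[mk].astype(np.uint8),0,255,cv2.THRESH_OTSU)[0]
    plate=mk&(V>t)&(S<80)
    if n=="top":
        yy,xx=np.mgrid[:384,:512]; plate&=((xx-356)**2+(yy-195)**2<24**2)
    cv2.imwrite(f"pics/m_{n}.png",plate.astype(np.uint8)*255)
    fit("plate",plate,.102)
    mk[:]=0; mk[{"top":(slice(165,230),slice(180,245)),"scene":(slice(185,242),slice(250,335))}[n]]=1
    blue=mk&(H>100)&(H<135)&(S>90)
    hullm=np.zeros(H.shape,np.uint8);ys,xs=np.nonzero(big(blue));cv2.fillConvexPoly(hullm,cv2.convexHull(np.c_[xs,ys].astype(np.int32)),1)
    foot=(hullm>0)&(S<80)&mk; fit("foot",foot,.015)
    wood=mk&(H<22)&(S>80)&(V>50); 
    if n=="scene": wood[:,310:]=0; 
    wood=big(wood); ys,xs=np.nonzero(wood); print("wood",wood.sum(),xs.min(),xs.max(),ys.min(),ys.max())
    print("scene S in foot",S[228,290],S[215,270], "handle rows",[(y,np.nonzero(wood[y])[0].min(),np.nonzero(wood[y])[0].max()) for y in range(ys.min(),ys.max(),4)])
    hull=cv2.convexHull(np.c_[xs,ys].astype(np.int32))
    if n=="top":
        ys,xs=np.nonzero(big(blue)); r=cv2.minAreaRect((plane(n,np.c_[xs,ys],.018)[:,:2]*1000).astype(np.float32)); print(r, cv2.boxPoints(r))
    X=np.array([.538,.221]);print("proj of handle axis z.015,.065,.133",proj(n,[[*X,.015],[*X,.065],[*X,.133]]))
E
```

```text
knob mean [ 0.5287 -0.2356] [0.0894 0.0903 0.0889]
V pct [ 83. 108. 147. 159. 165.]
top plate lsq c [ 0.5274 -0.2365] r 0.06170475073744555 enc 527.2237548828125 -234.89236450195312 63.26775360107422 26
top foot lsq c [0.5441 0.2286] r 0.043396829518342506 enc 545.8565063476562 227.33544921875 45.11383056640625 18
wood 105 202 214 182 196
scene S in foot 25 22 handle rows [(182, np.int64(205), np.int64(209)), (186, np.int64(202), np.int64(212)), (190, np.int64(204), np.int64(214)), (194, np.int64(207), np.int64(211))]
((533.4503784179688, 219.882568359375), (138.9149932861328, 177.17462158203125), 80.12760925292969) [[434.2661 166.6423]
 [608.8171 136.2649]
 [632.6346 273.1229]
 [458.0837 303.5002]]
proj of handle axis z.015,.065,.133 [[212.9601 194.7415]
 [211.2868 191.7811]
 [208.7785 187.3418]]
V pct [ 83. 100. 119. 127. 131.]
scene plate lsq c [ 0.5266 -0.2359] r 0.060347757116640435 enc 526.2805786132812 -236.0327606201172 62.438812255859375 20
scene foot lsq c [0.5566 0.219 ] r 0.03333649879837098 enc 558.5772705078125 210.81158447265625 41.24988555908203 11
wood 299 287 298 194 226
scene S in foot 43 56 handle rows [(194, np.int64(290), np.int64(296)), (198, np.int64(289), np.int64(298)), (202, np.int64(289), np.int64(297)), (206, np.int64(289), np.int64(297)), (210, np.int64(289), np.int64(296)), (214, np.int64(288), np.int64(296)), (218, np.int64(288), np.int64(296)), (222, np.int64(287), np.int64(296))]
proj of handle axis z.015,.065,.133 [[289.4085 224.4204]
 [290.3924 211.7185]
 [291.8299 193.17  ]]
```

```bash
python3 - <<'E'
from h import *
np.set_printoptions(precision=4,suppress=True)
for X in ([.544,.228],[.542,.226]):
  for n in("top","scene"): print(n,proj(n,[[*X,.04],[*X,.08],[*X,.133]]).round(1).tolist())
z=np.load("top0.npz")['p'];hsv=cv2.cvtColor(z,cv2.COLOR_RGB2HSV)
m=np.zeros((384,512),bool);m[178:198,198:218]=1;m&=(hsv[...,0]<22)&(hsv[...,1]>80)
for y in range(180,198): print(y,''.join(f"{hsv[y,x,2]:4d}" if m[y,x] else "   ." for x in range(199,217)))
print(plane("top",[[207,187]],.133),plane("top",[[207,186.5]],.133))
E
```

```text
top [[210.1, 191.5], [208.6, 189.0], [206.6, 185.4]]
scene [[291.1, 220.2], [291.9, 209.8], [293.1, 195.1]]
top [[210.7, 192.1], [209.2, 189.6], [207.2, 186.0]]
scene [[290.8, 219.6], [291.6, 209.1], [292.8, 194.5]]
180    .   .   .   .   .   .   .   .   .   .   .   .   .   .   .   .   .   .
181    .   .   .   .   .   .   .   .   .   .   .   .   .   .   .   .   .   .
182    .   .   .   .   .   . 107 108 106 102 100   .   .   .   .   .   .   .
183    .   .   .   .   . 114 121 121 117 114 110 106   .   .   .   .   .   .
184    .   .   .   . 111 118 122 122 120 117 115 102  99   .   .   .   .   .
185    .   .   .   . 115 121 118 119 119 118 113 108  92   .   .   .   .   .
186    .   .   . 114 122 124 124 118 114 117 114 102  88  80   .   .   .   .
187    .   .   . 120 132 128 125 122 116 115 109  96  80  67   .   .   .   .
188    .   .   .   . 127 128 126 125 118 114 101  80  63  57  62   .   .   .
189    .   .   .   . 115 120 119 116 111 101  85  67  54  43  52   .   .   .
190    .   .   .   .   . 102 101  95  92  85  68  56  46  47  47  53   .   .
191    .   .   .   .   .   .  89  76  70  61  54  49  45  47  45  47   .   .
192    .   .   .   .   .   .  90  75  62  53  48  49  46  48  47  52  50   .
193    .   .   .   .   .   .   .  83  66  56  53  47  45  48  48  48   .   .
194    .   .   .   .   .   .   .   .  76  59  55  49  51  49  47  51   .   .
195    .   .   .   .   .   .   .   .   .  72  63  56  55  48  50  54   .   .
196    .   .   .   .   .   .   .   .   .   .   .  60  57  54   .   .   .   .
197    .   .   .   .   .   .   .   .   .   .   .   .   .   .   .   .   .   .
[[0.539  0.2265 0.133 ]] [[0.5406 0.2265 0.133 ]]
```

{"fn": "play_rows", "kwargs": {
  "moves": [
    [15,-14,0,0,1],
    [27,-26,0,0,1],
    [27,-26,0,0,1],
    [27,-26,0,0,1],
    [27,-26,0,0,1],
    [27,-26,0,0,1],
    [27,-26,0,0,1],
    [27,-26,0,0,1],
    [27,-26,0,0,1],
    [27,-26,0,0,1]
  ],
  "newtons": 90
}}

```text
t: 0.93
ee_pos: [0.4943, 0.275, 0.231]
tcp_rot: [0.839, 0.543, -0.0, -0.0]
contact_force: [0.4, 0.3, -0.6]
opening: 0.999
```

Tamper axis is about (0.543, 0.2275), with foot and handle agreeing to within 2 mm. Plate centre is about (0.527, -0.236). I'll move above the tamper and check before descending.

{"fn": "play_rows", "kwargs": {
  "moves": [
    [24,-24,0,0,1],
    [18,-17,0,0,1],
    [7,-7,0,0,1],
    [0,0,-15,0,1],
    [0,0,-15,0,1],
    [0,0,0,0,1],
    [0,0,0,0,1]
  ]
}}

```text
t: 1.52
ee_pos: [0.5411, 0.2288, 0.2004]
tcp_rot: [0.839, 0.544, -0.001, -0.001]
contact_force: [-0.5, 0.3, 0.3]
opening: 0.998
```

```bash
cat >> h.py <<'E'
def snap(tag,boxes):
    out=[]
    for n,(x0,x1,y0,y1) in boxes.items():
        p,d=robot.read_camera(n); np.savez(f"{n}_{tag}.npz",p=p,d=d)
        out.append(cv2.resize(p[y0:y1,x0:x1,::-1],(400,400),interpolation=cv2.INTER_CUBIC))
    cv2.imwrite(f"pics/{tag}.png",np.hstack(out))
def st():
    s=robot.read_state(); print({k:np.round(v,4).tolist() for k,v in s.items() if k in("t","q","ee_pos","tcp_rot","contact_force","torque","opening")})
E
python3 - <<'E'
from h import *
st(); snap("over",{"scene":(230,350,130,250),"top":(150,270,130,250)})
E
```

```text
{'t': 1.5167, 'q': [0.2633, 0.3499, 0.0221, 1.2459, 0.0002, 0.6846], 'ee_pos': [0.5411, 0.2288, 0.2004], 'tcp_rot': [0.8393, 0.5436, -0.0014, -0.0006], 'contact_force': [-0.5316, 0.2903, 0.3084], 'torque': [-0.0641, -0.0518, -0.0015], 'opening': 0.998}
```

View pics/over.png

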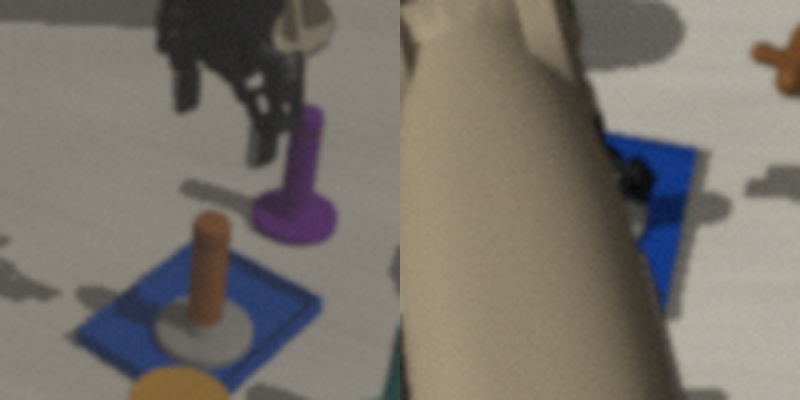

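The fingers straddle the handle axis: their midpoint is at about (297,170) against an expected (295,172). Nudging slightly, then descending.

{"fn": "play_rows", "kwargs": {
  "moves": [
    [2,-1,-12,0,1],
    [0,0,-18,0,1],
    [0,0,-20,0,1],
    [0,0,-20,0,1],
    [0,0,-20,0,1],
    [0,0,-16,0,1],
    [0,0,-10,0,1],
    [0,0,-6,0,1],
    [0,0,0,0,1],
    [0,0,0,0,1]
  ]
}}

```text
t: 2.45
ee_pos: [0.5449, 0.2279, 0.0802]
tcp_rot: [0.839, 0.544, 0.001, 0.0]
contact_force: [-0.1, -0.7, 0.2]
opening: 1.004
```

```bash
python3 - <<'E'
from h import *
st(); snap("down",{"scene":(240,340,160,260)})
E
```

```text
{'t': 2.45, 'q': [0.2603, 0.4272, -0.1699, 0.9726, 0.0, 0.6818], 'ee_pos': [0.5449, 0.2279, 0.0802], 'tcp_rot': [0.8394, 0.5435, 0.0005, 0.0002], 'contact_force': [-0.1494, -0.6697, 0.1918], 'torque': [-0.0289, -0.0225, -0.0334], 'opening': 1.0041}
```

View pics/down.png

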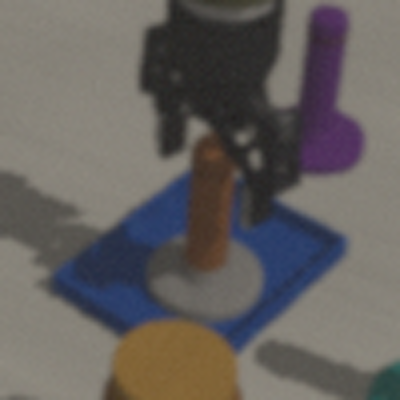

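The handle stands midway between the fingers, so I'm closing.

{"fn": "play_rows", "kwargs": {
  "moves": [
    [0,0,0,0,0.7],
    [0,0,0,0,0.55],
    [0,0,0,0,0.45],
    [0,0,0,0,0.38],
    [0,0,0,0,0.32],
    [0,0,0,0,0.25],
    [0,0,0,0,0],
    [0,0,0,0,0],
    [0,0,0,0,0],
    [0,0,0,0,0]
  ],
  "newtons": 40
}}

```text
t: 3.33
ee_pos: [0.5449, 0.228, 0.0798]
tcp_rot: [0.839, 0.543, 0.001, -0.0]
contact_force: [0.9, 2.6, 4.6]
opening: 0.366
```

{"fn": "play_rows", "kwargs": {
  "moves": [
    [0,0,0,0,0],
    [0,0,0,0,0],
    [0,0,0,0,0],
    [0,0,0,0,0]
  ],
  "newtons": 100
}}

```text
t: 3.67
ee_pos: [0.5449, 0.228, 0.0799]
tcp_rot: [0.839, 0.543, 0.001, -0.0]
contact_force: [0.7, 2.8, 5.0]
opening: 0.352
```

```bash
python3 - <<'E'
from h import *
st(); snap("grip",{"scene":(240,340,160,260)})
E
```

```text
{'t': 3.6667, 'q': [0.2602, 0.4272, -0.1705, 0.9717, 0.0005, 0.6818], 'ee_pos': [0.5449, 0.228, 0.0799], 'tcp_rot': [0.8394, 0.5435, 0.0008, -0.0], 'contact_force': [0.7493, 2.8041, 5.0385], 'torque': [0.3855, 0.0562, -0.0084], 'opening': 0.352}
```

View pics/grip.png

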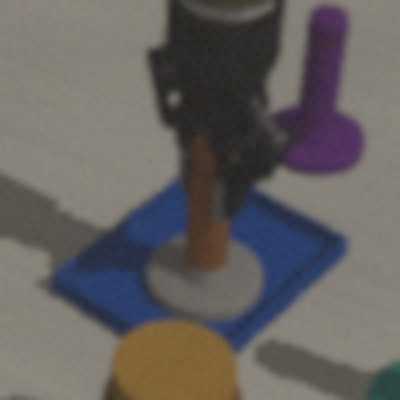

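Gripped: opening 0.352 is about 30 mm, which fits the handle. Lifting.

{"fn": "play_rows", "kwargs": {
  "moves": [
    [0,0,5,0,0],
    [0,0,10,0,0],
    [0,0,18,0,0],
    [0,0,24,0,0],
    [0,0,24,0,0],
    [0,0,24,0,0],
    [0,0,24,0,0],
    [0,0,18,0,0],
    [0,0,9,0,0],
    [0,0,4,0,0]
  ]
}}

```text
t: 4.55
ee_pos: [0.5446, 0.2274, 0.2405]
tcp_rot: [0.84, 0.543, 0.0, 0.0]
contact_force: [-0.3, 0.4, -6.5]
opening: 0.351
```

{"fn": "play_rows", "kwargs": {
  "moves": [
    [0,-8,0,0,0],
    [0,-16,0,0,0],
    [0,-24,0,0,0],
    [-1,-28,0,0,0],
    [-1,-28,0,0,0],
    [-2,-28,0,0,0],
    [-2,-28,0,0,0],
    [-2,-28,0,0,0],
    [-2,-28,0,0,0],
    [-2,-28,0,0,0]
  ]
}}

```text
t: 5.38
ee_pos: [0.5306, -0.0181, 0.2372]
tcp_rot: [0.84, 0.543, -0.002, -0.001]
contact_force: [1.1, 0.5, -5.6]
opening: 0.35
```

{"fn": "play_rows", "kwargs": {
  "moves": [
    [-2,-28,0,0,0],
    [-2,-28,0,0,0],
    [-2,-28,0,0,0],
    [-2,-28,0,0,0],
    [0,-28,0,0,0],
    [0,-28,0,0,0],
    [0,-24,0,0,0],
    [0,-16,0,0,0],
    [0,-9,0,0,0],
    [0,-3,0,0,0]
  ]
}}

```text
t: 6.22
ee_pos: [0.5237, -0.2375, 0.238]
tcp_rot: [0.84, 0.543, -0.0, -0.001]
contact_force: [-0.5, -0.1, -5.2]
opening: 0.357
```

{"fn": "play_rows", "kwargs": {
  "moves": [
    [0,0,0,0,0],
    [0,0,0,0,0],
    [0,0,0,0,0]
  ]
}}

```text
t: 6.47
ee_pos: [0.5244, -0.235, 0.2393]
tcp_rot: [0.839, 0.544, 0.0, -0.0]
contact_force: [0.1, -0.3, -4.3]
opening: 0.354
```

```bash
python3 - <<'E'
from h import *
st(); snap("abovepot",{"scene":(120,240,70,190),"top":(290,410,130,250)})
E
```

```text
{'t': 6.4667, 'q': [-0.5612, 0.3111, 0.0627, 1.3229, 0.0005, -0.141], 'ee_pos': [0.5244, -0.235, 0.2393], 'tcp_rot': [0.839, 0.5441, 0.0001, -0.0004], 'contact_force': [0.1378, -0.2606, -4.3396], 'torque': [-0.0094, 0.0086, 0.0033], 'opening': 0.3537}
```

View pics/abovepot.png

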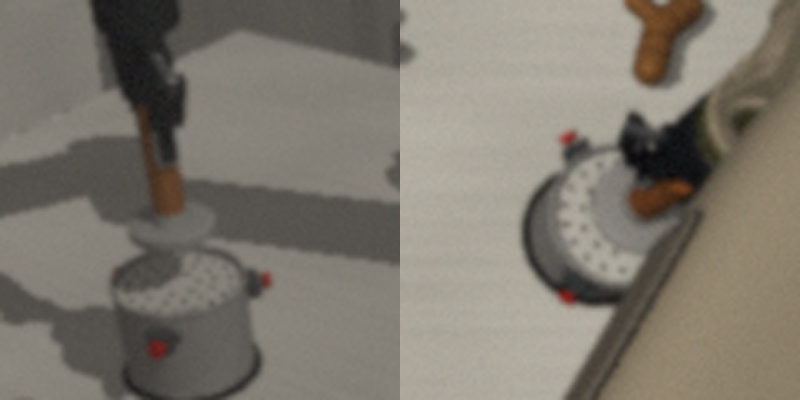

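The tamper is above the pot. The foot sits near (170,228) in the scene crop, at roughly the pot's centre. Measuring the foot's offset and tilt.

```bash
python3 - <<'E'
from h import *
np.set_printoptions(precision=4,suppress=True)
for n,box in (("scene",(slice(125,152),slice(152,190))),("top",(slice(160,215),slice(335,392)))):
    z=np.load(f"{n}_abovepot.npz");p,d=z['p'],z['d'];P=cloud(n,d)
    mk=np.zeros((384,512),bool);mk[box]=1; hsv=cv2.cvtColor(p,cv2.COLOR_RGB2HSV)
    m=mk&(np.abs(P[...,2]-.174)<.02)&(hsv[...,1]<70)&(hsv[...,2]>75)&(np.hypot(P[...,0]-.526,P[...,1]+.235)<.05)
    Q=P[m]; print(n,m.sum(),"z",np.percentile(Q[:,2],[5,50,95]),Q.min(0),Q.max(0))
    Q2=Q[np.abs(Q[:,2]-np.median(Q[:,2]))<.006]; 
    A=np.c_[Q2[:,:2]-Q2[:,:2].mean(0),np.ones(len(Q2))]; s=np.linalg.lstsq(A,Q2[:,2],rcond=None)[0]; print("tilt deg",np.degrees(s[:2]),"z",s[2],len(Q2))
    ys,xs=np.nonzero(m);hu=cv2.convexHull(np.c_[xs,ys].astype(np.int32))[:,0];W=plane(n,hu,.174)[:,:2]
    print("enc",cv2.minEnclosingCircle((W*1000).astype(np.float32)))
    a=np.linspace(0,2*np.pi,60)
    im=p[:,:,::-1].copy(); im=cv2.resize(im,None,fx=5,fy=5,interpolation=cv2.INTER_CUBIC)
    for c,r,zz,col in (((.5244,-.235),.043,.1743,(0,255,0)),((.5244,-.235),.043,.1624,(0,255,0)),((.527,-.236),.0625,.102,(255,0,0)),((.527,-.236),.069,.11,(0,0,255))):
        uv=proj(n,np.c_[c[0]+r*np.cos(a),c[1]+r*np.sin(a),0*a+zz]); cv2.polylines(im,[((uv+.5)*5-.5).astype(np.int32)],True,col,1)
    l=proj(n,[[.5244,-.235,.1743],[.5244,-.235,.29]]); cv2.line(im,*[tuple(int(v) for v in (q+.5)*5) for q in l],(0,255,255),1)
    u,v=(175,145) if n=="scene" else (356,190)
    cv2.imwrite(f"pics/ov_{n}.png",im[v*5-250:v*5+250,u*5-190:u*5+190])
a=cv2.imread("pics/ov_scene.png");b=cv2.imread("pics/ov_top.png");cv2.imwrite("pics/ov.png",np.hstack([a,b]))
E
```

```text
scene 273 z [0.164  0.1726 0.1817] [ 0.4823 -0.2733  0.1622] [ 0.5695 -0.1896  0.1869]
tilt deg [-1.1686 -1.2179] z 0.17264992530615786 215
enc ((534.7306518554688, -222.80465698242188), 48.237945556640625)
top 348 z [0.1706 0.1754 0.18  ] [ 0.4823 -0.2769  0.1624] [ 0.5604 -0.191   0.186 ]
tilt deg [-0.1783 -0.6045] z 0.1752363784861277 321
enc ((522.9163208007812, -233.0055389404297), 43.41094970703125)
```

View pics/ov.png

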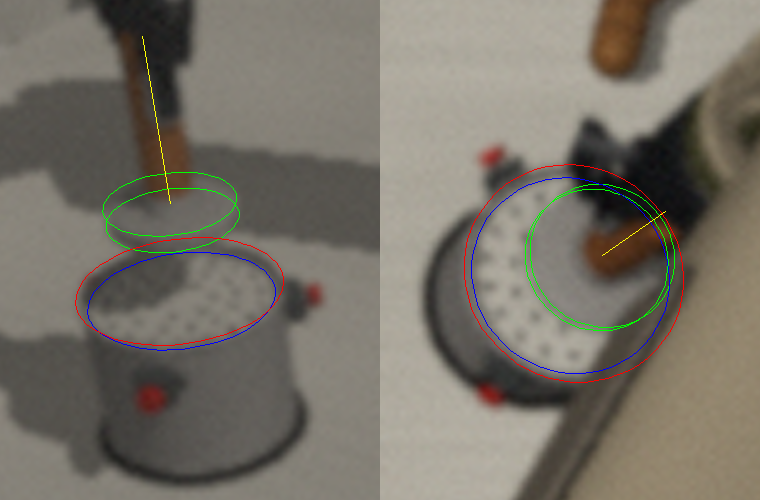

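The overlays fit: foot at about (0.524, -0.234), tilt about 1° at most (near noise). I'll shift 3 mm towards the plate's centre and descend to just above it.

{"fn": "play_rows", "kwargs": {
  "moves": [
    [3,-2,-6,0,0],
    [0,0,-12,0,0],
    [0,0,-14,0,0],
    [0,0,-10,0,0],
    [0,0,-6,0,0],
    [0,0,-4,0,0],
    [0,0,-2,0,0],
    [0,0,0,0,0],
    [0,0,0,0,0]
  ]
}}

```text
t: 7.32
ee_pos: [0.5278, -0.2385, 0.1858]
tcp_rot: [0.839, 0.543, 0.0, 0.0]
contact_force: [-0.6, -0.0, -4.7]
opening: 0.347
```

```bash
python3 - <<'E'
from h import *
st(); snap("near",{"scene":(130,230,90,190),"top":(310,410,140,240)})
E
```

```text
{'t': 7.3167, 'q': [-0.5631, 0.3367, -0.0329, 1.2003, 0.0001, -0.1414], 'ee_pos': [0.5278, -0.2385, 0.1858], 'tcp_rot': [0.8395, 0.5434, 0.0002, 0.0004], 'contact_force': [-0.6129, -0.0132, -4.7268], 'torque': [0.0221, -0.0323, -0.0013], 'opening': 0.3472}
```

View pics/near.png

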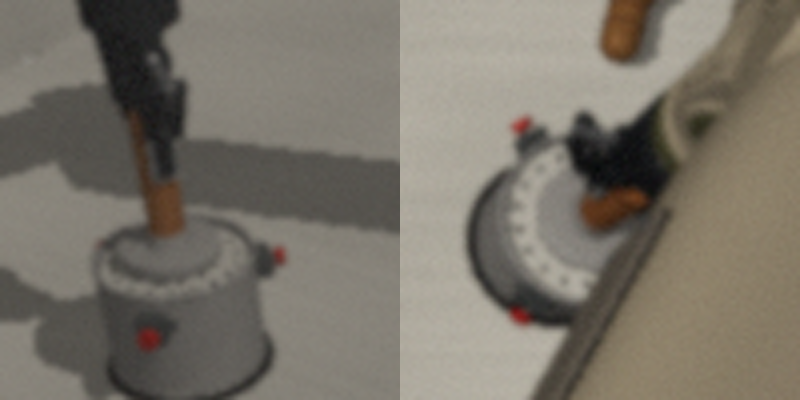

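```bash
python3 - <<'E'
from h import *
F=(.5275,-.237)
for n,(u,v) in (("scene",(175,140)),("top",(352,190))):
    p=np.load(f"{n}_near.npz")['p']; im=cv2.resize(p[v-30:v+30,u-24:u+24,::-1],None,fx=8,fy=8,interpolation=cv2.INTER_CUBIC); im2=im.copy()
    a=np.linspace(0,2*np.pi,80)
    for c,r,zz,col in ((F,.043,.1208,(0,255,0)),((.527,-.236),.0625,.102,(255,0,0))):
        uv=proj(n,np.c_[c[0]+r*np.cos(a),c[1]+r*np.sin(a),0*a+zz])-[u-24,v-30]
        cv2.polylines(im,[((uv+.5)*8-.5).astype(np.int32)],True,col,1)
    globals()[n]=im
cv2.imwrite("pics/ov2.png",np.hstack([scene,top]))
E
```

```text
(no output)
```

View pics/ov2.png

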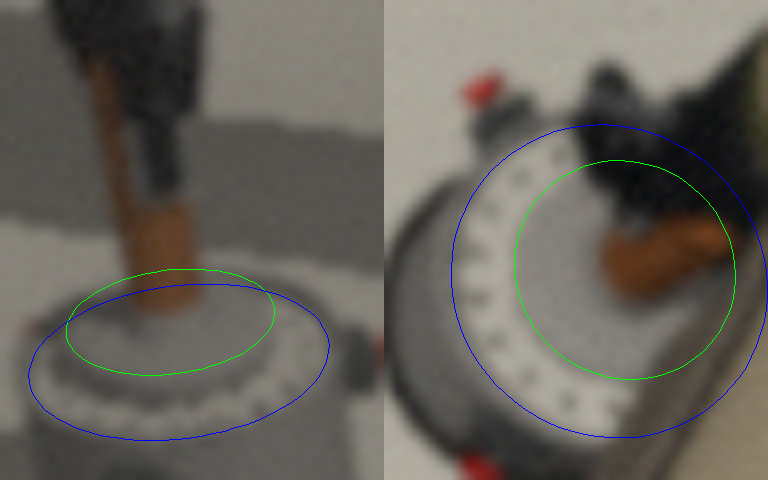

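The overlays put the foot within about 2 mm of the plate's centre, and the handle is upright. Pressing slowly while watching the force.

{"fn": "play_rows", "kwargs": {
  "moves": [
    [0,0,-2,0,0],
    [0,0,-2,0,0],
    [0,0,-2,0,0],
    [0,0,-2,0,0],
    [0,0,-2,0,0],
    [0,0,-2,0,0],
    [0,0,-1,0,0],
    [0,0,0,0,0]
  ]
}}

```text
t: 8.08
ee_pos: [0.5275, -0.2385, 0.1725]
tcp_rot: [0.839, 0.543, 0.0, 0.0]
contact_force: [-0.9, 0.1, -1.8]
opening: 0.351
```

```bash
python3 -c "
from h import *
st()"
```

```text
{'t': 8.0833, 'q': [-0.5632, 0.343, -0.0572, 1.1701, 0.0, -0.1414], 'ee_pos': [0.5275, -0.2385, 0.1725], 'tcp_rot': [0.8395, 0.5434, 0.0001, 0.0002], 'contact_force': [-0.9441, 0.0911, -1.8429], 'torque': [0.006, 0.1384, -0.0022], 'opening': 0.3515}
```

{"fn": "play_rows", "kwargs": {
  "moves": [
    [0,0,-2,0,0],
    [0,0,-2,0,0],
    [0,0,0,0,0]
  ]
}}

```text
t: 8.33
ee_pos: [0.5276, -0.2385, 0.1685]
tcp_rot: [0.839, 0.543, 0.0, 0.0]
contact_force: [-0.0, 0.8, 0.1]
opening: 0.35
```

```bash
python3 - <<'E'
from h import *
st(); snap("press1",{"scene":(130,230,90,190),"top":(310,410,140,240)})
E
```

```text
{'t': 8.3333, 'q': [-0.5632, 0.345, -0.0643, 1.1608, 0.0001, -0.1413], 'ee_pos': [0.5276, -0.2385, 0.1685], 'tcp_rot': [0.8395, 0.5434, 0.0002, 0.0003], 'contact_force': [-0.0027, 0.7693, 0.0824], 'torque': [-0.0047, 0.2034, -0.0242], 'opening': 0.3498}
```

View pics/press1.png

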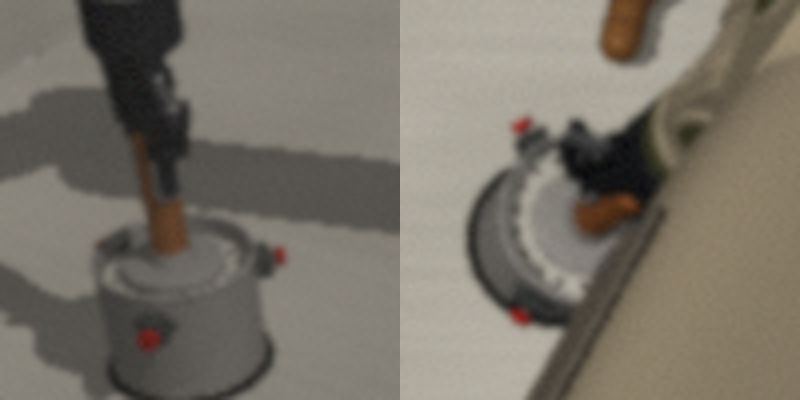

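Contact force is about 5 N, with a moment of about 0.2 N·m about y that hints at some tilt. I'll average several depth frames to check how level the foot and plate are.

```bash
cat >> h.py <<'E'
def tiltcheck(ctr,zf,zp,N=8,save=None):
    for n in("scene","top"):
        ps=[robot.read_camera(n) for _ in range(N)]
        D=np.array([b for a,b in ps]);D[D==0]=np.nan; d=np.nanmedian(D,0); p=np.mean([a for a,b in ps],0).astype(np.uint8)
        if save: np.savez(f"{n}_{save}.npz",p=p,d=d)
        P=cloud(n,np.nan_to_num(d)); hsv=cv2.cvtColor(p,cv2.COLOR_RGB2HSV); S=hsv[...,1]
        r=np.hypot(P[...,0]-ctr[0],P[...,1]-ctr[1])
        for nm,z0,sel in (("foot",zf,(r<.041)),("plate",zp,(r>.046)&(r<.060))):
            m=sel&(np.abs(P[...,2]-z0)<.01)&(S<80)
            m=cv2.erode(m.astype(np.uint8),np.ones((2,2)))>0
            Q=P[m]
            if len(Q)<15: print(n,nm,"few",len(Q)); continue
            for _ in range(4):
                A=np.c_[Q[:,:2]-ctr,np.ones(len(Q))];s=np.linalg.lstsq(A,Q[:,2],rcond=None)[0];e=Q[:,2]-A@s; sg=e.std(); Q=Q[np.abs(e)<2.5*sg+1e-9]
            cov=np.linalg.inv(A.T@A)*sg**2
            print(n,nm,len(Q),"tilt x,y deg",np.degrees(s[:2]).round(2),"+-",np.degrees(np.sqrt(np.diag(cov))[:2]).round(2),"z",s[2].round(4),"rms",sg.round(4),"angles",np.percentile(np.degrees(np.arctan2(*(Q[:,1::-1]-ctr[::-1]).T)),[5,50,95]).round(0))
    st()
E
python3 -c "
from h import *
tiltcheck(np.array([.527,-.236]),.1035,.0915,save='tc1')"
```

```text
scene foot 141 tilt x,y deg [-0.22 -0.82] +- [0.25 0.27] z 0.1027 rms 0.001 angles [-62.  54. 158.]
scene plate 31 tilt x,y deg [0.07 0.17] +- [0.3  0.34] z 0.0906 rms 0.0005 angles [-60. 123. 164.]
top foot 206 tilt x,y deg [ 0.79 -0.29] +- [0.21 0.25] z 0.1047 rms 0.0009 angles [-171.   94.  172.]
top plate 134 tilt x,y deg [-0.24  0.62] +- [0.13 0.31] z 0.0925 rms 0.0009 angles [ 27. 101. 171.]
{'t': 9.2333, 'q': [-0.5632, 0.3452, -0.0642, 1.1611, 0.0001, -0.1414], 'ee_pos': [0.5275, -0.2385, 0.1684], 'tcp_rot': [0.8395, 0.5434, 0.0001, 0.0001], 'contact_force': [-0.1757, -1.0291, 1.5429], 'torque': [-0.1392, 0.1396, -0.023], 'opening': 0.3547}
```

Foot and plate are level to within about 0.5°, so I'll continue pressing.

{"fn": "play_rows", "kwargs": {
  "moves": [
    [0,0,-1,0,0],
    [0,0,-2,0,0],
    [0,0,-2,0,0],
    [0,0,-2,0,0],
    [0,0,-1,0,0],
    [0,0,0,0,0]
  ]
}}

```text
t: 9.73
ee_pos: [0.5278, -0.2386, 0.1616]
tcp_rot: [0.839, 0.543, 0.0, 0.001]
contact_force: [-2.1, 1.7, 8.4]
opening: 0.351
```

```bash
python3 -c "
from h import *
tiltcheck(np.array([.527,-.236]),.0955,.0835,N=4,save='tc2')"
```

```text
scene foot 131 tilt x,y deg [-0.42 -0.67] +- [0.21 0.23] z 0.0959 rms 0.0008 angles [-59.  56. 150.]
scene plate 21 tilt x,y deg [0.29 0.25] +- [0.52 0.64] z 0.0838 rms 0.0007 angles [-65. 135. 167.]
top foot 211 tilt x,y deg [ 0.66 -0.89] +- [0.31 0.37] z 0.098 rms 0.0014 angles [-172.   92.  169.]
top plate 123 tilt x,y deg [-0.19  0.67] +- [0.19 0.44] z 0.0855 rms 0.0012 angles [ 25.  92. 172.]
{'t': 10.1333, 'q': [-0.5631, 0.3482, -0.0771, 1.1438, 0.0001, -0.1414], 'ee_pos': [0.5277, -0.2386, 0.1616], 'tcp_rot': [0.8395, 0.5434, 0.0004, 0.0007], 'contact_force': [-2.0872, 0.3095, 7.8343], 'torque': [0.1725, 0.5131, -0.047], 'opening': 0.3532}
```

{"fn": "play_rows", "kwargs": {
  "moves": [
    [0,0,-1,0,0],
    [0,0,-2,0,0],
    [0,0,-2,0,0],
    [0,0,-1,0,0],
    [0,0,0,0,0]
  ]
}}

```text
t: 10.55
ee_pos: [0.5276, -0.2385, 0.1551]
tcp_rot: [0.839, 0.543, 0.0, 0.001]
contact_force: [-1.0, -0.3, 5.0]
opening: 0.353
```

```bash
python3 -c "
from h import *
tiltcheck(np.array([.527,-.236]),.0905,.0785,N=3,save='tc3')"
```

```text
scene foot 119 tilt x,y deg [0.58 0.46] +- [0.31 0.33] z 0.0894 rms 0.0011 angles [-62.  58. 159.]
scene plate 15 tilt x,y deg [-0.56 -0.69] +- [0.91 1.09] z 0.077 rms 0.0007 angles [-65. 151. 174.]
top foot 207 tilt x,y deg [ 1.26 -0.33] +- [0.38 0.49] z 0.0916 rms 0.0017 angles [-170.   95.  172.]
top plate 104 tilt x,y deg [-0.27  1.82] +- [0.26 0.61] z 0.0783 rms 0.0014 angles [ 26.  84. 171.]
{'t': 10.85, 'q': [-0.5631, 0.352, -0.0878, 1.1298, -0.0, -0.1414], 'ee_pos': [0.5276, -0.2385, 0.1551], 'tcp_rot': [0.8394, 0.5434, 0.0002, 0.0005], 'contact_force': [-2.5161, 0.5463, 5.6677], 'torque': [0.0217, 0.3287, -0.0233], 'opening': 0.3478}
```

{"fn": "play_rows", "kwargs": {
  "moves": [
    [0,0,-1,0,0],
    [0,0,-1,0,0],
    [0,0,-1,0,0],
    [0,0,-1,0,0],
    [0,0,0,0,0]
  ]
}}

```text
t: 11.27
ee_pos: [0.5277, -0.2385, 0.1512]
tcp_rot: [0.839, 0.543, 0.0, 0.001]
contact_force: [-1.0, 0.8, 6.8]
opening: 0.355
```

{"fn": "play_rows", "kwargs": {
  "moves": [
    [0,0,-1,0,0],
    [0,0,0,0,0]
  ]
}}

```text
t: 11.43
ee_pos: [0.5278, -0.2385, 0.151]
tcp_rot: [0.839, 0.543, 0.0, 0.001]
contact_force: [-3.0, 2.0, 10.7]
opening: 0.347
```

{"fn": "play_rows", "kwargs": {
  "moves": [
    [0,0,-1,0,0],
    [0,0,0,0,0]
  ]
}}

```text
t: 11.6
ee_pos: [0.5278, -0.2384, 0.1509]
tcp_rot: [0.839, 0.544, 0.001, 0.001]
contact_force: [-3.3, 3.6, 15.8]
opening: 0.355
```

{"fn": "play_rows", "kwargs": {
  "moves": [
    [0,0,-1,0,0],
    [0,0,0,0,0]
  ]
}}

```text
t: 11.77
ee_pos: [0.5278, -0.2384, 0.1508]
tcp_rot: [0.839, 0.544, 0.001, 0.002]
contact_force: [-5.2, 5.4, 21.6]
opening: 0.351
```

{"fn": "play_rows", "kwargs": {
  "moves": [
    [0,0,-1,0,0],
    [0,0,0,0,0]
  ]
}}

```text
t: 11.93
ee_pos: [0.5279, -0.2384, 0.1508]
tcp_rot: [0.839, 0.544, 0.001, 0.002]
contact_force: [-6.6, 6.4, 25.9]
opening: 0.356
```

```bash
python3 -c "
from h import *
tiltcheck(np.array([.527,-.236]),.086,.074,N=3,save='tc4')"
```

```text
scene foot 102 tilt x,y deg [0.96 0.58] +- [0.34 0.38] z 0.085 rms 0.001 angles [-69.  54. 161.]
scene plate few 10
top foot 204 tilt x,y deg [ 0.75 -0.81] +- [0.36 0.43] z 0.0871 rms 0.0015 angles [-174.   94.  170.]
top plate 91 tilt x,y deg [-0.42  1.26] +- [0.28 0.66] z 0.0741 rms 0.0014 angles [ 27.  79. 169.]
{'t': 12.2333, 'q': [-0.5626, 0.3525, -0.0982, 1.1159, -0.0001, -0.1413], 'ee_pos': [0.5279, -0.2383, 0.1508], 'tcp_rot': [0.8393, 0.5436, 0.0009, 0.0019], 'contact_force': [-5.6876, 5.4035, 25.5261], 'torque': [0.7291, 1.7602, -0.0648], 'opening': 0.3578}
```

The plate reads 74 mm, so it's at the stop, with about 30 N on it. The moment suggests the foot bears more on its -x edge. I'll check the catch knobs against their starting positions.

```bash
cat >> h.py <<'E'
def knobs(tag):
    for n,box in (("scene",(slice(140,190),slice(145,210))),("top",(slice(160,230),slice(325,392)))):
        p=np.load(f"{n}{tag}.npz")['p'].astype(float)
        w=np.clip(p[...,0]-1.25*p[...,1:].max(-1)-8,0,None); m=np.zeros_like(w);m[box]=1;w*=m
        if n=="top":
            hsv=cv2.cvtColor(p.astype(np.uint8),cv2.COLOR_RGB2HSV)
        k,l,s,c=cv2.connectedComponentsWithStats((w>5).astype(np.uint8))
        for i in range(1,k):
            if s[i,4]<2: continue
            ys,xs=np.nonzero(l==i);ww=w[ys,xs];u=[(xs*ww).sum()/ww.sum(),(ys*ww).sum()/ww.sum()]
            X=plane(n,[u],.083)[0,:2]-[.527,-.236]; print(tag,n,s[i,4],np.round(u,2),"r",(np.hypot(*X)*1000).round(1),"ang",np.degrees(np.arctan2(X[1],X[0])).round(1))
E
python3 -c "
from h import *
for t in ('0','_tc1','_tc2','_tc3','_tc4'): knobs(t)
for n in('scene','top'):
    u,v=(175,155) if n=='scene' else (352,195)
    im=np.load(n+'_tc4.npz')['p'][v-33:v+33,u-33:u+33,::-1]; globals()[n]=cv2.resize(im,(400,400),interpolation=cv2.INTER_CUBIC)
cv2.imwrite('pics/tc4.png',np.hstack([scene,top]))
"
```

```text
0 scene 8 [199.46 153.31] r 91.1 ang 147.0
0 scene 29 [166.79 174.25] r 90.2 ang 28.3
0 top 12 [339.79 170.94] r 91.6 ang 28.2
0 top 21 [382.26 196.72] r 90.6 ang -91.5
0 top 22 [339.57 218.37] r 88.2 ang 146.1
_tc1 scene 40 [172.4  146.26] r 89.2 ang -133.9
_tc1 scene 9 [199.43 153.27] r 91.1 ang 147.2
_tc1 scene 29 [166.78 174.26] r 90.2 ang 28.2
_tc1 top 13 [339.84 170.92] r 91.6 ang 28.1
_tc1 top 92 [361.28 192.3 ] r 26.0 ang -64.3
_tc1 top 22 [339.57 218.42] r 88.3 ang 146.1
_tc2 scene 39 [172.62 148.41] r 73.7 ang -133.8
_tc2 scene 6 [200.59 152.97] r 95.4 ang 147.3
_tc2 scene 28 [166.38 175.03] r 94.6 ang 28.2
_tc2 top 11 [339.3  169.63] r 96.2 ang 27.8
_tc2 top 84 [360.49 192.78] r 22.9 ang -65.0
_tc2 top 18 [338.86 219.54] r 92.6 ang 146.2
_tc3 scene 38 [173.05 149.88] r 63.0 ang -134.6
_tc3 scene 7 [200.93 152.9 ] r 96.6 ang 147.2
_tc3 scene 29 [166.35 175.2 ] r 95.5 ang 28.3
_tc3 top 11 [339.19 169.48] r 96.8 ang 27.8
_tc3 top 83 [359.65 193.35] r 19.6 ang -66.6
_tc3 top 20 [338.8  219.75] r 93.2 ang 146.3
_tc4 scene 37 [173.03 151.11] r 54.5 ang -134.2
_tc4 scene 9 [199.42 153.31] r 91.0 ang 147.0
_tc4 scene 29 [166.8  174.26] r 90.2 ang 28.3
_tc4 top 13 [339.82 170.91] r 91.7 ang 28.1
_tc4 top 79 [359.1  193.61] r 17.6 ang -66.8
_tc4 top 22 [339.6  218.39] r 88.2 ang 146.2
```

View pics/tc4.png

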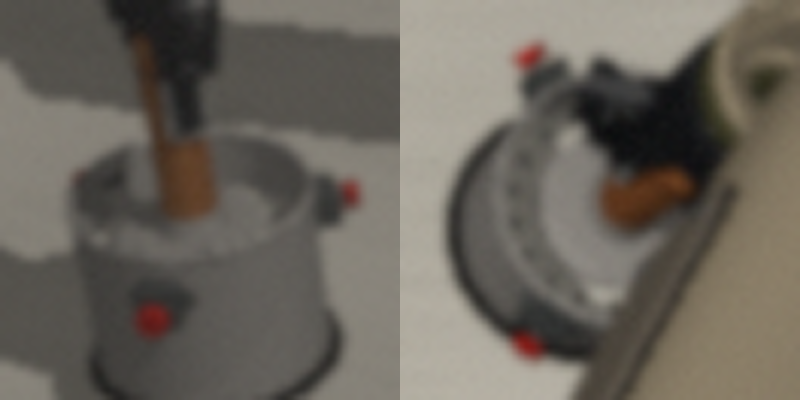

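The visible knobs, at 28° and 147°, moved outward and have returned to rest. The third, at -91°, peeks out on the left of the pot in the scene view near (155,151), so I'll check it there.

```bash
python3 -c "
from h import *
for t in ('0','_tc1','_tc2','_tc3','_tc4'):
    p=np.load(f'scene{t}.npz')['p'].astype(float)
    w=p[...,0]-p[...,1:].max(-1); s=w[147:155,148:161].clip(6)-6
    print(t,(s.sum(0)).round(0).astype(int), 'cx',((s.sum(0)*np.arange(148,161)).sum()/s.sum()).round(2), s.sum())
print(proj('scene',[[.525,-.326,.083],[.525,-.331,.083],[.525,-.331,.091]]))
"
```

```text
0 [ 0  0  0  0  1 10 27 26  3  0  0  0  0] cx 154.3 67.0
_tc1 [ 0  0  0  0  0  6 16 12  1  0  0  0  0] cx 154.23 35.0
_tc2 [ 0  0  0  0 11 38 47 26  4  0  0  0  0] cx 153.79 126.0
_tc3 [ 0  0  0  0 20 52 55 27  4  0  0  0  0] cx 153.64 158.0
_tc4 [ 0  0  0  0  0  6 12 10  0  0  0  0  0] cx 154.14 28.0
[[155.24470458 151.59820353]
 [154.22055434 151.20462675]
 [153.81756759 149.25295305]]
```

All three knobs moved out and then returned, so the catches have snapped. Holding a little longer, then lifting.

{"fn": "play_rows", "kwargs": {
  "moves": [
    [0,0,-1,0,0],
    [0,0,0,0,0],
    [0,0,0,0,0],
    [0,0,0,0,0],
    [0,0,0,0,0],
    [0,0,0,0,0],
    [0,0,0,0,0],
    [0,0,0,0,0],
    [0,0,0,0,0],
    [0,0,0,0,0]
  ]
}}

```text
t: 13.07
ee_pos: [0.528, -0.2383, 0.1507]
tcp_rot: [0.839, 0.544, 0.001, 0.002]
contact_force: [-9.0, 7.3, 30.4]
opening: 0.354
```

{"fn": "play_rows", "kwargs": {
  "moves": [
    [0,0,1,0,0],
    [0,0,2,0,0],
    [0,0,3,0,0],
    [0,0,4,0,0],
    [0,0,6,0,0],
    [0,0,8,0,0],
    [0,0,12,0,0],
    [0,0,14,0,0],
    [0,0,18,0,0],
    [0,0,22,0,0]
  ]
}}

```text
t: 13.9
ee_pos: [0.5265, -0.2378, 0.2345]
tcp_rot: [0.839, 0.543, -0.001, -0.002]
contact_force: [0.3, 0.4, -5.8]
opening: 0.355
```

```bash
python3 - <<'E'
from h import *
st(); snap("lift",{"scene":(125,225,90,190),"top":(310,410,140,240)}); knobs("_lift")
E
```

```text
{'t': 13.9, 'q': [-0.5632, 0.3212, 0.0649, 1.3184, 0.0002, -0.1413], 'ee_pos': [0.5265, -0.2378, 0.2345], 'tcp_rot': [0.8395, 0.5434, -0.0007, -0.0018], 'contact_force': [0.2994, 0.3711, -5.7622], 'torque': [0.0147, -0.0299, -0.0073], 'opening': 0.355}
_lift scene 9 [199.42 153.28] r 91.0 ang 147.1
_lift scene 28 [166.8  174.22] r 90.0 ang 28.3
_lift top 13 [339.82 170.93] r 91.6 ang 28.2
_lift top 113 [368.77 186.99] r 56.5 ang -59.2
_lift top 21 [339.63 218.39] r 88.1 ang 146.2
```

View pics/lift.png

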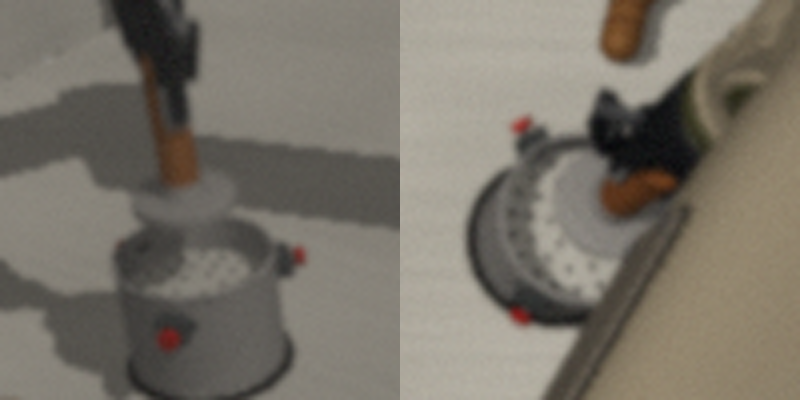

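The plate stays down after release. Carrying the tamper back above the tray.

{"fn": "play_rows", "kwargs": {
  "moves": [
    [0,8,2,0,0],
    [0,16,0,0,0],
    [0,24,0,0,0],
    [1,28,0,0,0],
    [1,28,0,0,0],
    [1,28,0,0,0],
    [1,28,0,0,0],
    [1,28,0,0,0],
    [1,28,0,0,0],
    [1,28,0,0,0]
  ]
}}

```text
t: 14.83
ee_pos: [0.5325, 0.0086, 0.2355]
tcp_rot: [0.839, 0.544, -0.001, -0.001]
contact_force: [0.4, -0.3, -5.6]
opening: 0.354
```

{"fn": "play_rows", "kwargs": {
  "moves": [
    [0,28,0,0,0],
    [0,28,0,0,0],
    [0,28,0,0,0],
    [0,28,0,0,0],
    [0,28,0,0,0],
    [0,27,0,0,0],
    [0,22,0,0,0],
    [0,14,0,0,0],
    [0,7,0,0,0],
    [0,3,0,0,0]
  ]
}}

```text
t: 15.67
ee_pos: [0.5333, 0.2198, 0.2362]
tcp_rot: [0.839, 0.544, -0.001, -0.0]
contact_force: [-1.2, -0.5, -5.3]
opening: 0.359
```

{"fn": "play_rows", "kwargs": {
  "moves": [
    [0,0,0,0,0],
    [0,0,0,0,0],
    [0,0,0,0,0]
  ]
}}

```text
t: 15.92
ee_pos: [0.5345, 0.2175, 0.2373]
tcp_rot: [0.84, 0.543, -0.0, 0.0]
contact_force: [0.4, 0.6, -5.2]
opening: 0.356
```

```bash
python3 - <<'E'
from h import *
s=robot.read_state();c=s['ee_pos'][:2];z=s['ee_pos'][2]
tiltcheck(c,z-.065,0.074,N=4,save='back')
p=np.load("scene_back.npz")['p'];q=np.load("top_back.npz")['p']
cv2.imwrite("pics/back.png",np.hstack([cv2.resize(p[130:260,225:355,::-1],(390,390)),cv2.resize(q[130:260,150:280,::-1],(390,390))]))
E
```

```text
scene foot 225 tilt x,y deg [-0.27  0.04] +- [0.14 0.12] z 0.1718 rms 0.0007 angles [-96.  27. 137.]
scene plate few 0
top foot few 0
top plate few 0
{'t': 16.3167, 'q': [0.2488, 0.3163, 0.0653, 1.3195, 0.0, 0.671], 'ee_pos': [0.5346, 0.2184, 0.2374], 'tcp_rot': [0.8396, 0.5432, 0.0001, 0.0], 'contact_force': [0.3393, -0.3381, -6.3266], 'torque': [-0.0006, 0.0541, 0.0284], 'opening': 0.3561}
```

View pics/back.png

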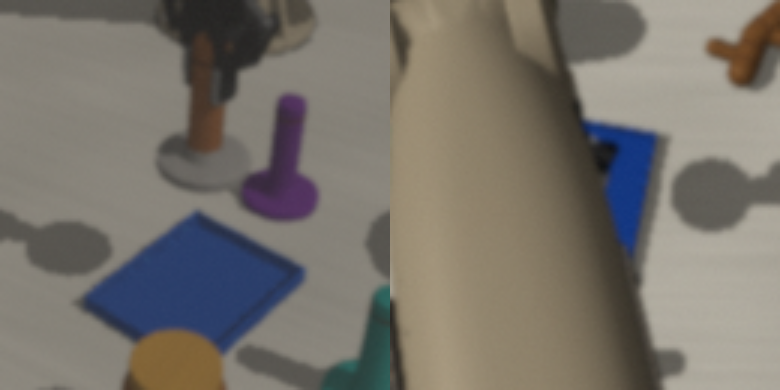

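The tamper is level and above the empty tray. Lowering it, slowly at the end.

{"fn": "play_rows", "kwargs": {
  "moves": [
    [0,1,-8,0,0],
    [0,0,-16,0,0],
    [0,0,-22,0,0],
    [0,0,-24,0,0],
    [0,0,-24,0,0],
    [0,0,-20,0,0],
    [0,0,-14,0,0],
    [0,0,-9,0,0],
    [0,0,-5,0,0],
    [0,0,-3,0,0]
  ]
}}

```text
t: 17.15
ee_pos: [0.5342, 0.2196, 0.0917]
tcp_rot: [0.839, 0.543, -0.0, -0.0]
contact_force: [-0.0, 0.7, -5.5]
opening: 0.354
```

{"fn": "play_rows", "kwargs": {
  "moves": [
    [0,0,-2,0,0],
    [0,0,-1,0,0],
    [0,0,-1,0,0],
    [0,0,-1,0,0],
    [0,0,0,0,0],
    [0,0,0,0,0]
  ]
}}

```text
t: 17.65
ee_pos: [0.5346, 0.2197, 0.0877]
tcp_rot: [0.839, 0.543, 0.0, 0.0]
contact_force: [-0.2, 0.3, -5.0]
opening: 0.352
```

{"fn": "play_rows", "kwargs": {
  "moves": [
    [0,0,-1,0,0],
    [0,0,-1,0,0],
    [0,0,-1,0,0],
    [0,0,0,0,0]
  ]
}}

```text
t: 17.98
ee_pos: [0.5342, 0.2196, 0.084]
tcp_rot: [0.839, 0.543, -0.0, -0.0]
contact_force: [-0.1, -0.2, -6.6]
opening: 0.353
```

{"fn": "play_rows", "kwargs": {
  "moves": [
    [0,0,-0.7,0,0],
    [0,0,-0.7,0,0],
    [0,0,-0.7,0,0],
    [0,0,-0.7,0,0],
    [0,0,0,0,0],
    [0,0,0,0,0]
  ]
}}

```text
t: 18.48
ee_pos: [0.5344, 0.2196, 0.0815]
tcp_rot: [0.839, 0.543, -0.0, -0.0]
contact_force: [0.5, 0.1, -4.8]
opening: 0.351
```

{"fn": "play_rows", "kwargs": {
  "moves": [
    [0,0,-0.7,0,0],
    [0,0,-0.5,0,0],
    [0,0,0,0,0]
  ]
}}

```text
t: 18.73
ee_pos: [0.5344, 0.2196, 0.0802]
tcp_rot: [0.839, 0.543, -0.0, -0.0]
contact_force: [-0.3, -0.4, -6.1]
opening: 0.356
```

{"fn": "play_rows", "kwargs": {
  "moves": [
    [0,0,-0.5,0,0],
    [0,0,-0.5,0,0],
    [0,0,0,0,0]
  ]
}}

```text
t: 18.98
ee_pos: [0.5346, 0.2197, 0.08]
tcp_rot: [0.839, 0.543, 0.0, 0.0]
contact_force: [-1.0, -1.5, -0.2]
opening: 0.353
```

{"fn": "play_rows", "kwargs": {
  "moves": [
    [0,0,-0.5,0,0],
    [0,0,-0.5,0,0],
    [0,0,0,0,0]
  ]
}}

```text
t: 19.23
ee_pos: [0.5347, 0.2198, 0.0799]
tcp_rot: [0.839, 0.543, 0.001, 0.0]
contact_force: [-3.6, 0.5, 6.9]
opening: 0.356
```

It's standing on the tray floor. Easing off and opening gradually.

{"fn": "play_rows", "kwargs": {
  "moves": [
    [0,0,1,0,0],
    [0,0,0,0,0],
    [0,0,0,0,0.38],
    [0,0,0,0,0.42],
    [0,0,0,0,0.5],
    [0,0,0,0,0.6],
    [0,0,0,0,0.8],
    [0,0,0,0,1],
    [0,0,0,0,1],
    [0,0,0,0,1]
  ],
  "newtons": 30
}}

```text
t: 20.07
ee_pos: [0.5345, 0.2196, 0.0793]
tcp_rot: [0.839, 0.543, 0.0, -0.0]
contact_force: [-0.7, 0.8, 0.2]
opening: 0.998
```

```bash
python3 - <<'E'
from h import *
st(); snap("rel",{"scene":(240,340,160,260)})
E
```

```text
{'t': 20.0667, 'q': [0.251, 0.4063, -0.2048, 0.9595, 0.0001, 0.6728], 'ee_pos': [0.5345, 0.2196, 0.0793], 'tcp_rot': [0.8395, 0.5434, 0.0001, -0.0], 'contact_force': [-0.7308, 0.7719, 0.1522], 'torque': [0.0412, 0.0223, 0.006], 'opening': 0.998}
```

View pics/rel.png

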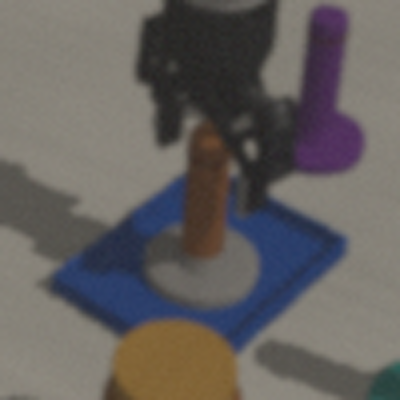

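Released, and the tamper stands upright in the tray with the fingers clear. Retreating upward and away.

{"fn": "play_rows", "kwargs": {
  "moves": [
    [0,0,8,0,1],
    [0,0,16,0,1],
    [0,0,24,0,1],
    [0,0,24,0,1],
    [0,0,24,0,1],
    [0,0,24,0,1],
    [0,0,24,0,1],
    [0,0,16,0,1],
    [0,0,8,0,1]
  ]
}}

```text
t: 20.87
ee_pos: [0.5354, 0.2199, 0.2508]
tcp_rot: [0.839, 0.543, 0.002, 0.001]
contact_force: [1.0, 0.3, 0.4]
opening: 0.995
```

{"fn": "play_rows", "kwargs": {
  "moves": [
    [-14,14,0,0,1],
    [-24,24,0,0,1],
    [-26,26,0,0,1],
    [-26,26,0,0,1],
    [-26,26,0,0,1],
    [-26,26,0,0,1],
    [-26,26,0,0,1],
    [-26,26,0,0,1],
    [-24,24,0,0,1],
    [-14,14,0,0,1]
  ]
}}

```text
t: 21.7
ee_pos: [0.2995, 0.4533, 0.2471]
tcp_rot: [0.839, 0.544, -0.0, -0.0]
contact_force: [0.3, -0.0, -0.3]
opening: 1.0
```

{"fn": "play_rows", "kwargs": {
  "moves": [
    [-14,14,0,0,1],
    [-14,14,0,0,1],
    [-10,10,0,0,1],
    [0,0,0,0,1],
    [0,0,0,0,1],
    [0,0,0,0,1]
  ]
}}

```text
t: 22.2
ee_pos: [0.2646, 0.4892, 0.2471]
tcp_rot: [0.839, 0.543, -0.0, 0.0]
contact_force: [-0.1, -0.7, 0.9]
opening: 0.997
```

```bash
python3 - <<'E'
from h import *
tiltcheck(np.array([.527,-.236]),.2,.075,N=3,save='end')
ctr=np.array([.527,-.236])
for n in("top","scene"):
    z=np.load(f"{n}_end.npz");P=cloud(n,np.nan_to_num(z['d']));r=np.hypot(P[...,0]-ctr[0],P[...,1]-ctr[1])
    Q=P[(r<.05)&(np.abs(P[...,2]-.075)<.012)];A=np.c_[Q[:,:2]-ctr,np.ones(len(Q))];s=np.linalg.lstsq(A,Q[:,2],rcond=None)[0];print(n,"plate full",len(Q),np.degrees(s[:2]).round(2),s[2].round(4))
    ctr2=np.array([.5345,.2196]);h=P[(np.hypot(P[...,0]-ctr2[0],P[...,1]-ctr2[1])<.03)&(P[...,2]>.12)];print("handle top",np.mean(h,0).round(4),len(h))
knobs("_end")
a=np.load("scene_end.npz")['p'][:,:,::-1];b=np.load("top_end.npz")['p'][:,:,::-1]
cv2.imwrite("pics/end.png",np.vstack([np.hstack([cv2.resize(a,(400,300)),cv2.resize(b,(400,300))]),np.hstack([cv2.resize(a[130:205,130:230],(400,300)),cv2.resize(b[160:235,175:275],(400,300))])]))
for n in("scene","top"):
    d=cv2.absdiff(np.load(n+"0.npz")['p'],np.load(n+"_end.npz")['p']).max(-1)
    cv2.imwrite(f"pics/diff_{n}.png",d)
cv2.imwrite("pics/diff.png",cv2.resize(np.hstack([cv2.imread("pics/diff_scene.png"),cv2.imread("pics/diff_top.png")])*3,(800,300)))
E
```

```text
scene foot few 0
scene plate 41 tilt x,y deg [0.27 0.37] +- [0.42 0.45] z 0.0747 rms 0.0008 angles [-165.  -88.  173.]
top foot few 0
top plate 257 tilt x,y deg [-0.2   0.16] +- [0.14 0.14] z 0.0766 rms 0.0014 angles [-160.  -22.  148.]
{'t': 22.5, 'q': [0.9301, 0.2728, 0.03, 1.3279, -0.0001, 1.353], 'ee_pos': [0.265, 0.4892, 0.2474], 'tcp_rot': [0.8398, 0.543, 0.0001, 0.0], 'contact_force': [0.0773, 0.8304, -0.2106], 'torque': [0.0258, 0.0319, -0.002], 'opening': 0.997}
top plate full 746 [-0.24  0.01] 0.0765
handle top [0.5343 0.2181 0.133 ] 86
scene plate full 202 [ 0.23 -0.06] 0.0746
handle top [0.5405 0.225  0.1294] 94
_end scene 9 [199.4  153.29] r 90.9 ang 147.1
_end scene 28 [166.77 174.25] r 90.2 ang 28.2
_end top 13 [339.82 170.91] r 91.7 ang 28.1
_end top 21 [382.25 196.73] r 90.6 ang -91.5
_end top 21 [339.62 218.39] r 88.1 ang 146.2
```

View pics/end.png

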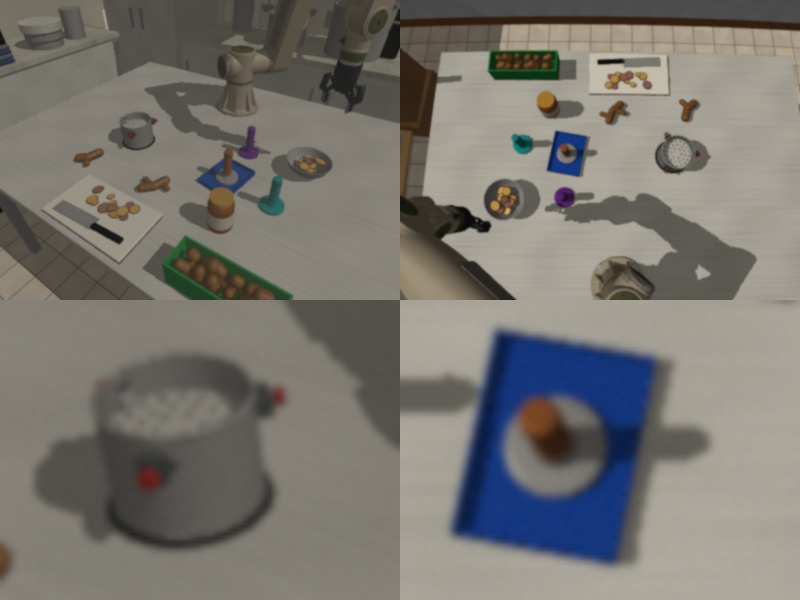

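View pics/diff.png

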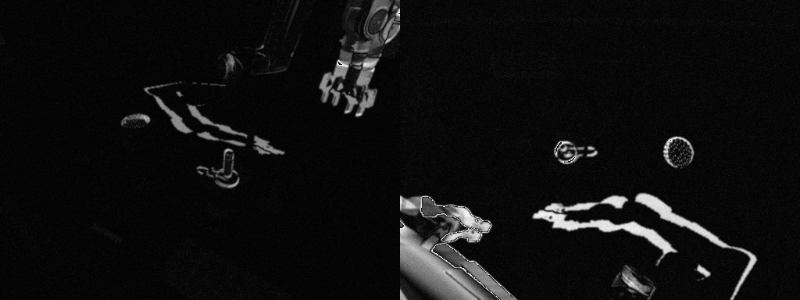

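The pictures show the plate down and level, with all three knobs at rest. The tamper stands in the middle of the tray. Only the plate, the tamper, the arm and shadows have changed since the start, so I'm handing in.

```bash
python3 -c "
from h import *
print(robot.hand_in())"
```

```text
the job is handed in; nothing more can be done
None
```

The follower plate is pressed down and held by all three catches, and the tamper is back upright in its blue tray. I handed the job in at about 22.5 s, within the 51 s limit.

**Pressing:** I lowered the plate onto its stop and held it there for over 1 s with about 30–35 N. All three catch knobs moved outward on the way down and snapped back.

**Last checks:**
- **Plate:** its top reads 74.6 mm high from the scene camera and 76.5 mm from the top camera, level to about 0.25°. The two differ by 2 mm, about the size of the calibration error; about 75 mm is expected when the catches hold.
- **Catches:** in the top view all three knobs are within 0.1 px of where they started.
- **Tamper:** it stands near the middle of the tray and the gripper is clear of it. It was set down at about 13 N or less.
- **Other objects:** comparing the pictures before and after shows no change in the jar, the roots or the bowl.

**One disagreement:** at the stop the wrist moment showed the tamper foot bearing more on its -x edge, with an apparent tilt of about 0.8°. The plate still latched evenly.

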